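# Clip the specimen tub shut

## Robot

A 6-joint arm with a two-finger parallel gripper is mounted at the origin on the work surface. World frame = base frame: x ahead of the robot, y to its left, z up, the work surface at z = 0. Lengths are in m, angles in degrees, forces in N, time in s.
With the tool pointing down it reaches from about 0.25 to 0.775 m from the base axis. Payload 8.9 kg.
Tool frame: the origin (TCP) lies midway between the tips of the shut fingers; the grasp point (between the pads) lies 19 mm behind it; z points along the fingers, y is the direction in which the jaws open and shut (so a half turn about z gives the same grasp; the last joint's range is limited). The gripper opens to 85 mm and grips with 20 to 120 N. Pads are 22 mm wide; open, the fingers measure 114 mm over their backs; the gripper's body (76 mm by 85 mm) begins 54 mm behind the grasp point. The pads swing forward as they close: fully open they stand 13 mm farther back than shut.
Start: joints at [-82.351, 16.656, -8.789, 64.555, 0, 82.019], TCP at [0.141, -0.506, 0.231] pointing down, gripper open.
Joint ranges: [-144.48, 144.48], [-52.06, 99.96], [-74.48, 78.29], [-112.23, 115.85], [-86.99, 84.42], [-180, 180]. Speed limits (degrees/s): [127.2, 127.2, 159.86, 180, 180, 180].

## Interface

Orientations are given as [roll, pitch, yaw] about the fixed x, y, z axes, in that order (R = Rz(yaw) Ry(pitch) Rx(roll)).
In Python, from rig import ctrl, capture gives the robot as it stands.
- The arm moves only by the tool play_rows, never from a script. Its argument "targets" is a list that holds one entry, the list of rows, each a list of 7 numbers: the closure, from -1 (fully open) to 1 (shut), then the shift along the world's x, y, z in cm, then the turn, a rotation vector about the world's x, y, z in rad. In form: [[[claw, dx, dy, dz, ax, ay, az], ...]]. A call has 1 to 5 rows; each row shifts and turns the commanded pose from where the row before left it; what a row does not reach is not made up. A row lasts 1/10 s, in which the tool goes at most 50 mm and 8.59 degrees, less where a joint would pass 70% of its speed; a pose out of reach is approached as far as the arm can. A call is refused whole if a number of a shift passes 5 or a number of a turn 0.15, either way. A call with a gripper value outside its range is refused whole. The fingers move at their own pace and stop on an object; "force" is the grip in N (left out, the last holds). Time passes only in rows, so rows that do not move let the fingers close. It gives the time, the measured TCP pose, the force and the opening at its end, in the units of the state.
- ctrl.state(): the state, without advancing time (a new reading comes with each control period).
- capture(name): name is "side" or "top" or "wrist"; returns a dict with "color" (400x640x3 uint8, blue, green, red), "intrinsics" (3x3 intrinsics, pixels), "rvec" (rotation vector, rad) and "tvec" (3), from world to camera coordinates, as OpenCV has them; the wrist camera has in their place "hand_eye" (4x4, takes a point from camera to tool coordinates, whose origin is the TCP and whose axes are the flange's). Camera axes: x right, y down, z forward; pixel columns grow to the right and rows downward; lengths in m; the calibration is good to about 2 mm. The wrist camera is an equidistant fisheye: a pixel r from the principal point sees the ray r / f radians off the axis. A picture is of the moment at which its call begins: read the wrist's pose just before it. There is no depth.
- ctrl.sign_off(): hands the job in, once; it reports no verdict.
The state is a dict: "clock": time; "joints": joint angles; "joint_velocities": joint speeds; "joint_efforts": joint torques, N m; "ee_pos": TCP position; "ee_rot": TCP orientation; "contact_force": force on the tool from outside, world axes, zero at the start; "wrist_torque": the same for the moment, N m; "finger_gap": opening from 0.0 (shut) to 1.0 (fully open).
Only numpy, scipy, OpenCV 4.12 (cv2) and the standard library are available. Lean on these libraries where they do the work, as an engineer would, in place of code of your own. Each camera call takes 0.05 s, during which the arm holds its last target. There are 200 camera calls.

## Task

Lower the lid of the grey storage tub gently until it is shut, then fold the three white clip flaps on its edges down one after another, pushing each in against the tub's wall until it snaps under its catch and stays down by itself. The plastic is brittle: never push on the tub, lid or flaps with more than about 20 N, do not slam the lid, and leave the things standing round the tub where they are.

Things in the scene. Friction and masses are not known exactly. Their poses are not given: they have to be found in the camera images.
- tub: Grey plastic storage tub, fixed to the table, 140 (its x) x 160 (its y) x 85 mm high, walls 4 mm; origin at the centre of its underside; x points away from the robot when unturned. The lid is hinged on its +x wall; the other three walls each carry a sprung catch half-way along, about 33 mm below the wall's top.
- lid (a joint): Angle of the white lid, rad: 0 shut, growing as its -x edge rises; starts 0.4 to 0.85. Hinge line along the tub's y at tub x = +70 mm, 85 mm up. Plate 155 mm from hinge to front edge, 190 wide, 8 thick, 15 mm over the walls. Stiff hinge: it stays where it is left; 2 to 6 N near the front edge moves it. Shut, it rests on a springy gasket, about 15 N per mm.
- lid_press (a point): Point on the lid's upper face, 20 mm in from the middle of its front edge (135 mm from the hinge line, 8 mm above the lid's underside); moves with the lid.
- flap_front (a joint): Angle, rad, of the white clip flap on the lid's -x edge (nearest the robot when unturned), relative to the lid: 0 straight out in the lid's plane, positive folded down, 1.57 at right angles; starts -0.35 to 0.3. Its hook meets a catch at 1.0 to 1.4 and, once snapped, rests at 1.17 to 1.55: the catches are set differently. Not snapped, it swings back out below 0.95 when let go.
- flap_front_hinge (a point): Middle of the front flap's hinge line, 17 mm outside the tub wall's outer face and, with the lid shut, 89 mm above the table; moves with the lid. Flap plate: 60 mm wide, reaching 44 mm from the hinge, 4 mm thick, with an inward hook 36 mm from the hinge.
- flap_front_end (a point): Middle of the front flap's free end, on its upper (outer) face, 44 mm from the hinge. A weak spring (about 1 N here) swings the flap out. With the lid shut, pushing it inward 30 to 40 mm below the hinge takes 5 to 11 N to snap over the catch; a few mm on it stops hard on a pad, about 25 N per mm.
- flap_left (a joint): Angle, rad, of the white clip flap on the lid's +y edge, relative to the lid: 0 straight out in the lid's plane, positive folded down, 1.57 at right angles; starts -0.35 to 0.3. Its hook meets a catch at 1.0 to 1.4 and, once snapped, rests at 1.17 to 1.55: the catches are set differently. Not snapped, it swings back out below 0.95 when let go.
- flap_left_hinge (a point): Middle of the left flap's hinge line, 17 mm outside the tub wall's outer face and, with the lid shut, 89 mm above the table; moves with the lid. Flap plate: 60 mm wide, reaching 44 mm from the hinge, 4 mm thick, with an inward hook 36 mm from the hinge.
- flap_left_end (a point): Middle of the left flap's free end, on its upper (outer) face, 44 mm from the hinge. A weak spring (about 1 N here) swings the flap out. With the lid shut, pushing it inward 30 to 40 mm below the hinge takes 5 to 11 N to snap over the catch; a few mm on it stops hard on a pad, about 25 N per mm.
- flap_right (a joint): Angle, rad, of the white clip flap on the lid's -y edge, relative to the lid: 0 straight out in the lid's plane, positive folded down, 1.57 at right angles; starts -0.35 to 0.3. Its hook meets a catch at 1.0 to 1.4 and, once snapped, rests at 1.17 to 1.55: the catches are set differently. Not snapped, it swings back out below 0.95 when let go.
- flap_right_hinge (a point): Middle of the right flap's hinge line, 17 mm outside the tub wall's outer face and, with the lid shut, 89 mm above the table; moves with the lid. Flap plate: 60 mm wide, reaching 44 mm from the hinge, 4 mm thick, with an inward hook 36 mm from the hinge.
- flap_right_end (a point): Middle of the right flap's free end, on its upper (outer) face, 44 mm from the hinge. A weak spring (about 1 N here) swings the flap out. With the lid shut, pushing it inward 30 to 40 mm below the hinge takes 5 to 11 N to snap over the catch; a few mm on it stops hard on a pad, about 25 N per mm.
- tin: Bystander: terracotta jar with a black screw cap, 60 mm across, 50 high; origin under its centre. Stays where it is.
- dish: Bystander: white porcelain dish, 56 mm across, 26 high; origin under its centre. Stays where it is.
- weight: Bystander: brass paper weight, upright cylinder 48 mm across, 40 high; origin under its centre. Stays where it is.
- cork_block: Bystander: cork block 70 x 50 x 35 mm; origin under its centre. Stays where it is.
- white_pot: Bystander: white plastic pot with a cap, 56 mm across, 60 high; origin under its centre. Stays where it is.

How it is judged (in metres and radians):
On the way, in this order (a step that is already met when the one before it is completed fails the run):
1. the lid is shut (within 0.03 rad) and no flap is folded down yet (value of joint lid below 0.03 rad and not (value of joint flap_front above 1.1 rad) and not (value of joint flap_left above 1.1 rad) and not (value of joint flap_right above 1.1 rad)), for 0.1 s.
2. with the lid shut, one flap is folded down (past 1.10 rad) (value of joint lid below 0.03 rad and value of joint any of flap_front, flap_left, flap_right above 1.1 rad), for 0.1 s.
3. two flaps are down (value of joint lid below 0.03 rad and (value of joint each of flap_front, flap_left above 1.1 rad or value of joint each of flap_front, flap_right above 1.1 rad or value of joint each of flap_left, flap_right above 1.1 rad)), for 0.1 s.
4. all three flaps are down (value of joint lid below 0.03 rad and value of joint each of flap_front, flap_left, flap_right above 1.1 rad), for 0.1 s.
At the end, for the whole second after the job is handed in: The lid is shut within 0.03 rad and each of the three flaps stays folded down past 1.10 rad by itself (only a flap that has snapped under its catch stays there) (all of step 4); the robot touches nothing.
It fails at once if the tub, its lid or a flap is pushed with more than 22 N (contact force between any of the fingers, the arm and tub above 22 N).
It fails at once if the lid is slammed (faster than 2 rad/s in its last 0.1 rad) (value of joint lid below 0.1 rad and velocity of joint lid below -2 rad/s).
It fails at once if one of the five things round the tub is moved more than 20 mm (distance of any of tin, dish, weight, cork_block, white_pot from where it was at the start of the episode above 0.02 m).
It also fails if it takes over 64 s, if anything falls off the work surface, if the arm or the gripper's body presses on something with over 40 N, if the wrist force passes 120 N, or if a joint passes its speed limit or range.

## Working session

There is one attempt and no reset: what is moved stays moved. The work goes in short steps, Python scripts to look and compute and a tool call to move; the robot and the scene stay as the last step left them, time stands still between calls to the robot, and variables do not carry over. Pictures are saved under pics/ and viewed, about 8 in all and at most 12, crops included, and the job is handed in when it is done.

Besides the shell and the picture viewer there is one more tool, called after "Call:" as name(argument=value, ...), one argument or row to a line, values as JSON. play_rows: Moves the arm, as the interface text tells. Its arguments: {"type":"object","properties":{"targets":{"type":"array"},"force":{"type":"number"}},"required":["targets"]}

```bash
mkdir -p pics; ls; cat > h.py <<'E'
import numpy as np, cv2
from rig import ctrl, capture
def ray(c,u,v):
    R=cv2.Rodrigues(np.array(c["rvec"],float))[0]; t=np.array(c["tvec"],float).ravel()
    K=np.array(c["intrinsics"]); d=R.T@np.linalg.inv(K)@[u,v,1]; return -R.T@t, d/np.linalg.norm(d)
def plane(c,u,v,z):
    o,d=ray(c,u,v); return o+d*(z-o[2])/d[2]
def tri(c1,p1,c2,p2):
    o1,d1=ray(c1,*p1); o2,d2=ray(c2,*p2)
    A=np.stack([d1,-d2],1); s=np.linalg.lstsq(A,o2-o1,rcond=None)[0]
    a=o1+d1*s[0]; b=o2+d2*s[1]; return (a+b)/2, np.linalg.norm(a-b)
def proj(c,P):
    return cv2.projectPoints(np.array(P,float).reshape(-1,3),np.array(c["rvec"],float),np.array(c["tvec"],float),np.array(c["intrinsics"],float),None)[0].reshape(-1,2)
E
python3 - <<'E'
from h import *
import pickle
c={n:capture(n) for n in("side","top")}
pickle.dump(c,open("c0.pkl","wb"))
for n in c: cv2.imwrite(f"pics/{n}0.png",c[n]["color"]); print(n,ray(c[n],320,200))
print(ctrl.state())
E
```

```text
pics
side (array([ 0.41828503, -0.63357859,  0.91640911]), array([ 0.14630542,  0.62134606, -0.76975567]))
top (array([0.43535123, 0.05934301, 1.03689063]), array([ 1.54136603e-01, -3.36423194e-04, -9.88049490e-01]))
{'clock': 0.1, 'joints': array([-8.23521635e+01,  1.66871126e+01, -8.82613106e+00,  6.45535562e+01,
       -1.91311954e-03,  8.20188858e+01]), 'joint_velocities': array([ 0.03300398, -0.06605469,  0.11325417, -0.05911843,  0.02145059,
        0.1135792 ]), 'joint_efforts': array([ 1.62695414e-03, -5.37978530e+01,  3.31918216e+01,  9.28885915e-03,
       -1.84386931e-04,  8.99083261e-07]), 'ee_pos': array([ 0.14138198, -0.50520885,  0.23078092]), 'ee_rot': array([-1.79933582e+02, -7.38034037e-03,  1.56289475e+01]), 'contact_force': array([-0.70598979,  1.23484505,  0.43837907]), 'wrist_torque': array([0.00025429, 0.01447787, 0.02028888]), 'finger_gap': 1.0012312002078079}
```

View pics/side0.png

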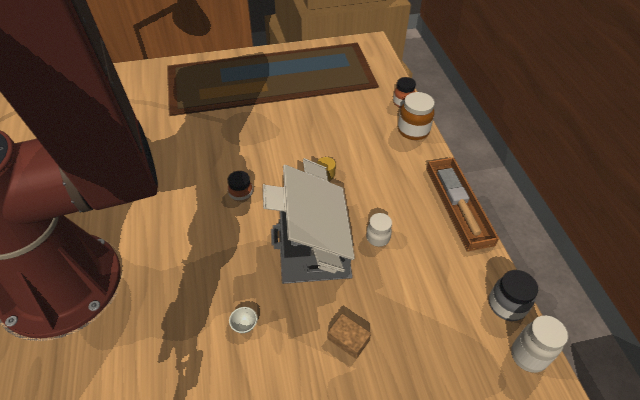

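View pics/top0.png

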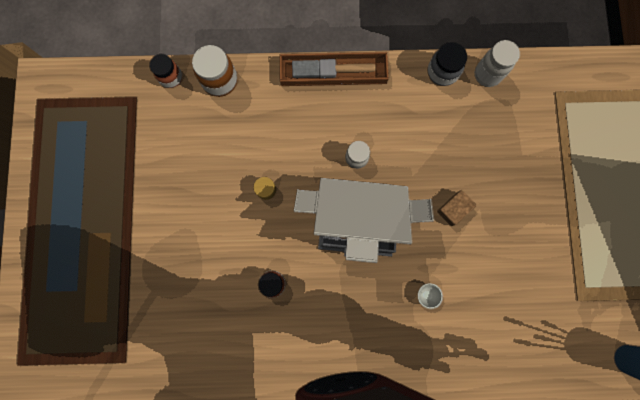

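The side view shows the tub at about (315,230) with the lid half open. In the top view the lid is at about (363,210), with flaps at (306,201) left, (422,210) right and (362,250) front. The five bystanders stand around it. I'll enlarge both for corners.

```bash
python3 - <<'E'
from h import *
import pickle
c=pickle.load(open("c0.pkl","rb"))
a=cv2.resize(c["top"]["color"][170:270,285:445],None,fx=5,fy=5,interpolation=cv2.INTER_CUBIC)[:, :800]
b=cv2.resize(c["side"]["color"][150:290,255:395],None,fx=4.25,fy=4.25,interpolation=cv2.INTER_CUBIC)
cv2.imwrite("pics/topc.png",a);cv2.imwrite("pics/sidec.png",b)
for n,(y,x,h,w) in dict(top=(170,285,100,160),side=(150,255,140,140)).items():
    g=c[n]["color"][y:y+h,x:x+w]; hsv=cv2.cvtColor(g,cv2.COLOR_BGR2HSV)
    m=((hsv[...,1]<45)&(hsv[...,2]>125)).astype(np.uint8)
    m2=cv2.morphologyEx(m,cv2.MORPH_OPEN,np.ones((31,31)))if n=="top" else m
    k,_=cv2.findContours(m2,0,1);q=max(k,key=cv2.contourArea)
    print(n,cv2.approxPolyDP(q,2.5,True).reshape(-1,2)+[x,y])
E
```

```text
top [[321 181]
 [318 234]
 [369 237]
 [370 240]
 [408 240]
 [406 186]]
side [[265 186]
 [264 190]
 [274 194]
 [278 200]
 [284 202]
 [287 198]
 [290 202]
 [286 203]
 [297 210]
 [292 217]
 [297 219]
 [300 214]
 [300 219]
 [310 223]
 [305 228]
 [303 223]
 [305 231]
 [308 232]
 [305 230]
 [310 226]
 [316 236]
 [320 236]
 [317 241]
 [320 237]
 [323 244]
 [329 248]
 [332 246]
 [336 251]
 [335 256]
 [330 251]
 [326 253]
 [325 247]
 [323 252]
 [317 249]
 [323 248]
 [321 245]
 [314 248]
 [319 252]
 [315 256]
 [317 262]
 [323 266]
 [318 267]
 [325 270]
 [325 266]
 [328 271]
 [331 267]
 [327 263]
 [333 262]
 [337 266]
 [335 271]
 [341 271]
 [338 258]
 [341 248]
 [339 251]
 [335 247]
 [339 246]
 [333 244]
 [336 243]
 [334 239]
 [329 241]
 [322 227]
 [315 226]
 [311 218]
 [314 216]
 [307 213]
 [317 210]
 [312 208]
 [312 200]
 [313 209]
 [306 212]
 [302 210]
 [304 205]
 [302 207]
 [284 187]
 [290 184]
 [287 182]
 [284 188]
 [289 194]
 [284 199]
 [276 193]
 [274 186]
 [273 190]]
```

View pics/topc.png

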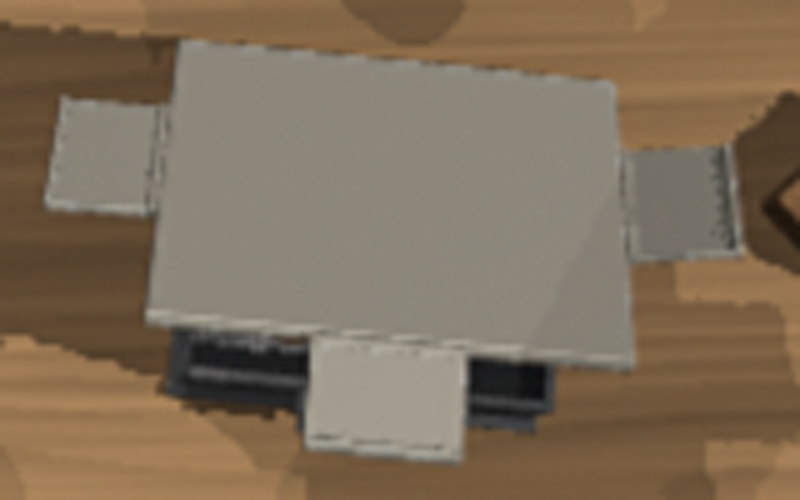

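View pics/sidec.png

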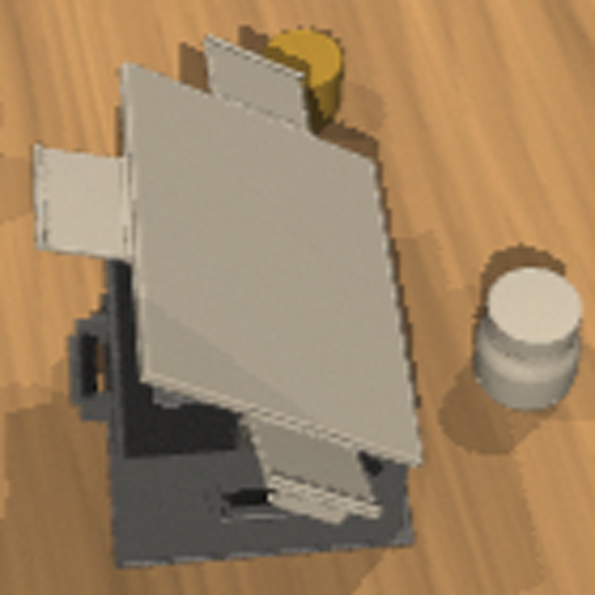

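The top crop shows the lid's upper-face corners near (181,41), (614,82), (632,356), (150,311). The side crop shows the same ones near (375,163), (420,462), (145,375), (125,65). I'll triangulate these and the bystanders.

```bash
python3 - <<'E'
from h import *
import pickle
c=pickle.load(open("c0.pkl","rb")); T,S=c["top"],c["side"]
t=lambda x,y:(285+(x+.5)/5-.5,170+(y+.5)/5-.5); s=lambda x,y:(255+(x+.5)/4.25-.5,150+(y+.5)/4.25-.5)
P={}
for n,a,b in [("HL",(181,41),(375,163)),("HR",(614,82),(420,462)),("FR",(632,356),(145,375)),("FL",(150,311),(125,65)),
  ("flL o-front",(46,208),None) ]:
    if b: P[n],e=tri(T,t(*a),S,s(*b)); print(n,P[n].round(4),round(e,4))
yv=(P["HL"]-P["HR"]+P["FL"]-P["FR"]);yaw=np.degrees(np.arctan2(-yv[0],yv[1]))
h=(P["HL"]+P["HR"])/2;f=(P["FL"]+P["FR"])/2
print("yaw",yaw,"hinge",h,"front",f,"len",np.linalg.norm(h-f),"ang",np.arctan2(f[2]-h[2],np.linalg.norm((h-f)[:2])))
# tub bottom near corners side view (-y wall bottom) & top rim corner
for p in [(115,565),(413,543)]: print("base",plane(S,*s(*p),0))
for n,uv,z in [("tin",(271,285),.05),("dish",(430,296),.026),("weight",(264,188),.04),("cork",(459,208),.035),("pot",(358,153),.06)]: print(n,plane(T,*uv,z).round(3))
E
```

```text
HL [0.6323 0.0561 0.0908] 0.0015
HR [ 0.6081 -0.13    0.0921] 0.0017
FR [ 0.4841 -0.1141  0.1782] 0.0035
FL [0.5067 0.0709 0.1785] 0.0016
yaw -7.191673624086197 hinge [ 0.62016408 -0.03692811  0.0914589 ] front [ 0.4953848  -0.02158867  0.17837511] len 0.15283846382118504 ang 0.6049004809259617
base [ 0.46220599 -0.10032631  0.        ]
base [ 0.61209072 -0.12000269  0.        ]
tin [0.405 0.17  0.05 ]
dish [ 0.371 -0.181  0.026]
weight [0.621 0.186 0.04 ]
cork [ 0.566 -0.256  0.035]
pot [ 0.693 -0.029  0.06 ]
```

Call:
play_rows(
  targets=[
    [[1, 2.9, 3.7, 0, 0, 0, 0.09], [1, 2.9, 3.7, 0, 0, 0, 0.09], [1, 2.9, 3.7, 0, 0, 0, 0.09], [1, 2.9, 3.7, 0, 0, 0, 0.09], [1, 2.9, 3.7, 0, 0, 0, 0.09]],
  ],
)

```text
clock: 0.6
ee_pos: [0.2871, -0.3189, 0.2312]
ee_rot: [-180.0, -0.0, 41.6]
contact_force: [1.2, -0.2, 0.4]
finger_gap: 0.143
```

Call:
play_rows(
  targets=[
    [[1, 2.9, 3.7, 0, 0, 0, 0.09], [1, 2.9, 3.7, 0, 0, 0, 0.09], [1, 2.9, 3.7, 0, 0, 0, 0.09], [1, 2.9, 3.7, 0, 0, 0, 0.09], [1, 2.9, 3.7, 0, 0, 0, 0.09]],
  ],
)

```text
clock: 1.1
ee_pos: [0.4322, -0.1337, 0.2312]
ee_rot: [-180.0, 0.0, 67.4]
contact_force: [0.7, -0.8, 0.7]
finger_gap: 0.0
```

Call:
play_rows(
  targets=[
    [[1, 2.9, 3.7, 0, 0, 0, 0.09], [1, 2.9, 3.7, 0, 0, 0, 0.09], [1, 2.9, 3.7, 0, 0, 0, 0.09], [1, 0, 0, 0, 0, 0, 0], [1, 0, 0, 0, 0, 0, 0]],
  ],
)

```text
clock: 1.6
ee_pos: [0.5184, -0.0236, 0.2307]
ee_rot: [-179.9, 0.0, 82.8]
contact_force: [0.1, -0.4, 0.3]
finger_gap: -0.001
```

Call:
play_rows(
  targets=[
    [[1, 0, 0, -1.9, 0, 0, 0], [1, 0, 0, -1.9, 0, 0, 0], [1, 0, 0, -0.6, 0, 0, 0], [1, 0, 0, -0.5, 0, 0, 0], [1, 0, 0, -0.5, 0, 0, 0]],
  ],
)

```text
clock: 2.1
ee_pos: [0.5186, -0.0252, 0.1777]
ee_rot: [180.0, 0.0, 82.6]
contact_force: [0.7, 0.4, -0.1]
finger_gap: -0.001
```

Call:
play_rows(
  targets=[
    [[1, -0.2, 0, -0.5, 0, 0, 0], [1, -0.3, 0, -0.5, 0, 0, 0], [1, -0.3, 0, -0.5, 0, 0, 0], [1, -0.3, 0, -0.5, 0, 0, 0], [1, -0.2, 0.1, -0.5, 0, 0, 0]],
  ],
)

```text
clock: 2.6
ee_pos: [0.5051, -0.0237, 0.1521]
ee_rot: [180.0, 0.0, 82.7]
contact_force: [0.3, -0.1, 2.1]
finger_gap: 0.0
```

Call:
play_rows(
  targets=[
    [[1, -0.2, 0, -0.6, 0, 0, 0], [1, -0.2, 0, -0.6, 0, 0, 0], [1, -0.2, 0.1, -0.6, 0, 0, 0], [1, -0.2, 0, -0.6, 0, 0, 0], [1, -0.1, 0, -0.6, 0, 0, 0]],
  ],
)

```text
clock: 3.1
ee_pos: [0.496, -0.0225, 0.1217]
ee_rot: [-180.0, -0.0, 82.7]
contact_force: [-1.4, 1.1, 2.5]
finger_gap: -0.006
```

Call:
play_rows(
  targets=[
    [[1, -0.1, 0, -0.5, 0, 0, 0], [1, -0.1, 0, -0.4, 0, 0, 0], [1, 0, 0, -0.3, 0, 0, 0], [1, 0, 0, -0.3, 0, 0, 0], [1, 0, 0, -0.3, 0, 0, 0]],
  ],
)

```text
clock: 3.6
ee_pos: [0.4945, -0.0226, 0.1041]
ee_rot: [180.0, 0.0, 82.7]
contact_force: [-1.7, -0.4, 2.3]
finger_gap: 0.0
```

Next come 2 mm rows down to about .096, then finer steps.

Call:
play_rows(
  targets=[
    [[1, 0, 0, -0.2, 0, 0, 0], [1, 0, 0, -0.2, 0, 0, 0], [1, 0, 0, -0.2, 0, 0, 0], [1, 0, 0, -0.1, 0, 0, 0], [1, 0, 0, -0.1, 0, 0, 0]],
  ],
)

```text
clock: 4.1
ee_pos: [0.4944, -0.0226, 0.0962]
ee_rot: [-180.0, 0.0, 82.7]
contact_force: [-1.2, 0.1, 2.1]
finger_gap: 0.001
```

Call:
play_rows(
  targets=[
    [[1, 0, 0, -0.05, 0, 0, 0], [1, 0, 0, -0.05, 0, 0, 0], [1, 0, 0, -0.05, 0, 0, 0], [1, 0, 0, 0, 0, 0, 0]],
  ],
)

```text
clock: 4.5
ee_pos: [0.4945, -0.0226, 0.0948]
ee_rot: [180.0, -0.0, 82.7]
contact_force: [-0.3, 0.1, 0.0]
finger_gap: 0.0
```

Call:
play_rows(
  targets=[
    [[1, 0, 0, -0.05, 0, 0, 0], [1, 0, 0, -0.05, 0, 0, 0], [1, 0, 0, -0.05, 0, 0, 0], [1, 0, 0, 0, 0, 0, 0]],
  ],
)

```text
clock: 4.9
ee_pos: [0.4945, -0.0226, 0.0932]
ee_rot: [180.0, -0.0, 82.7]
contact_force: [-0.9, -0.7, -0.2]
finger_gap: 0.001
```

Call:
play_rows(
  targets=[
    [[1, 0, 0, -0.05, 0, 0, 0], [1, 0, 0, 0, 0, 0, 0]],
  ],
)

```text
clock: 5.1
ee_pos: [0.4946, -0.0226, 0.0929]
ee_rot: [180.0, 0.0, 82.7]
contact_force: [-1.0, 0.1, 2.6]
finger_gap: -0.002
```

Call:
play_rows(
  targets=[
    [[1, 0, 0, -0.05, 0, 0, 0], [1, 0, 0, 0, 0, 0, 0]],
  ],
)

```text
clock: 5.3
ee_pos: [0.4945, -0.0226, 0.0926]
ee_rot: [180.0, 0.0, 82.7]
contact_force: [-2.0, 1.0, 6.1]
finger_gap: 0.003
```

Call:
play_rows(
  targets=[
    [[1, 0, 0, -0.03, 0, 0, 0], [1, 0, 0, 0, 0, 0, 0]],
  ],
)

```text
clock: 5.5
ee_pos: [0.4946, -0.0226, 0.0925]
ee_rot: [180.0, 0.0, 82.7]
contact_force: [-2.4, 0.9, 8.4]
finger_gap: 0.002
```

Call:
play_rows(
  targets=[
    [[1, 0, 0, 1.5, 0, 0, 0], [1, 0, 0, 3.2, 0, 0, 0], [1, 1.1, -4.8, 0, 0, 0, 0], [1, 1.1, -4.8, 0, 0, 0, 0], [1, 1.2, -4.8, 0, 0, 0, 0]],
  ],
)

```text
clock: 6.0
ee_pos: [0.529, -0.1681, 0.1394]
ee_rot: [179.9, 0.0, 82.7]
contact_force: [0.8, 0.3, 0.2]
finger_gap: 0.002
```

Call:
play_rows(
  targets=[
    [[1, 0, -0.5, 0, 0, 0, 0], [1, 0, 0, -0.3, 0, 0, 0]],
  ],
)

```text
clock: 6.2
ee_pos: [0.5286, -0.173, 0.1358]
ee_rot: [180.0, 0.0, 82.5]
contact_force: [0.5, 0.5, 0.4]
finger_gap: 0.002
```

```bash
python3 - <<'E'
from h import *
import pickle
c={n:capture(n) for n in("side","top")}
pickle.dump(c,open("c1.pkl","wb"))
a=cv2.resize(c["top"]["color"][170:290,285:445],None,fx=3.3,fy=3.3,interpolation=cv2.INTER_CUBIC)
b=cv2.resize(c["side"]["color"][150:290,255:355],None,fx=2.6,fy=2.6,interpolation=cv2.INTER_CUBIC)
H=max(a.shape[0],b.shape[0]);o=np.zeros((H,a.shape[1]+b.shape[1],3),np.uint8);o[:a.shape[0],:a.shape[1]]=a;o[:b.shape[0],a.shape[1]:]=b
print(o.shape,a.shape);cv2.imwrite("pics/m1.png",o); print(ctrl.state()["ee_pos"])
E
```

```text
(396, 788, 3) (396, 528, 3)
[ 0.52766531 -0.17060878  0.13519771]
```

View pics/m1.png

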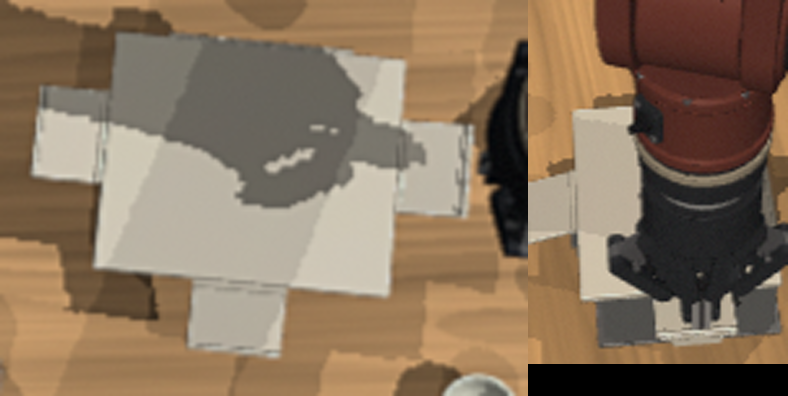

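The lid lies flat, with upper-face corners at about (118,33), (405,60), (389,296), (96,268) in the crop. All three flaps still stick out, and the finger is above the right flap.

```bash
python3 - <<'E'
from h import *
import pickle
c=pickle.load(open("c1.pkl","rb")); T=c["top"]
t=lambda x,y:(285+(x+.5)/3.3-.5,170+(y+.5)/3.3-.5)
q=[plane(T,*t(*p),.093) for p in [(118,33),(405,60),(389,296),(96,268)]]
h=(q[0]+q[1])/2;f=(q[2]+q[3])/2;y=q[0]-q[1]+q[3]-q[2]
print("hinge",h,"front",f,np.linalg.norm(h-f),"yaw",np.degrees(np.arctan2(-y[0],y[1])),"w",np.linalg.norm(y)/2)
for n,a,z in [("Rend",(468,171),.09),("Lend",(36,133),.09),("Fend",(235,353),.09),("Rh",(400,167),.089),("Lh",(104,135),.089)]:print(n,plane(T,*t(*a),z))
E
```

```text
hinge [ 0.61587368 -0.03625285  0.093     ] front [ 0.46346007 -0.01841519  0.093     ] 0.15345386933296723 yaw -6.785578780307832 w 0.18777007811899718
Rend [ 0.53141623 -0.16721106  0.09      ]
Lend [0.56270612 0.11183993 0.09      ]
Fend [ 0.4188919  -0.01241503  0.09      ]
Rh [ 0.53514604 -0.12352485  0.089     ]
Lh [0.56050442 0.06775606 0.089     ]
```

Call:
play_rows(
  targets=[
    [[1, 0, 0, -2, 0, 0, 0], [1, 0, 0, -1.5, 0, 0, 0], [1, 0, 0, -1.0, 0, 0, 0], [1, 0, 0.1, -1.2, 0, 0, 0], [1, 0.1, 0.25, -0.5, 0, 0, 0]],
  ],
)

```text
clock: 6.8
ee_pos: [0.529, -0.1673, 0.0731]
ee_rot: [-179.9, -0.0, 82.7]
contact_force: [-1.4, -1.1, 1.2]
finger_gap: -0.002
```

Call:
play_rows(
  targets=[
    [[1, 0, 0.25, -0.5, 0, 0, 0], [1, 0, 0.35, -0.4, 0, 0, 0], [1, 0.1, 0.4, -0.4, 0, 0, 0], [1, 0, 0, 0, 0, 0, 0]],
  ],
)

```text
clock: 7.2
ee_pos: [0.5304, -0.1575, 0.0607]
ee_rot: [-180.0, -0.0, 82.7]
contact_force: [0.0, 0.1, -0.7]
finger_gap: -0.001
```

Call:
play_rows(
  targets=[
    [[1, 0, 0.2, -0.15, 0, 0, 0], [1, 0, 0.2, -0.1, 0, 0, 0], [1, 0.1, 0.2, -0.1, 0, 0, 0], [1, 0, 0, 0, 0, 0, 0]],
  ],
)

```text
clock: 7.6
ee_pos: [0.5314, -0.1518, 0.0574]
ee_rot: [-180.0, -0.0, 82.7]
contact_force: [-0.9, -0.2, -1.1]
finger_gap: -0.001
```

Call:
play_rows(
  targets=[
    [[1, 0, 0.15, -0.1, 0, 0, 0], [1, 0, 0.15, 0, 0, 0, 0], [1, 0, 0, 0, 0, 0, 0]],
  ],
)

```text
clock: 7.9
ee_pos: [0.5316, -0.149, 0.0565]
ee_rot: [180.0, 0.0, 82.7]
contact_force: [0.6, -1.1, 1.2]
finger_gap: -0.001
```

Call:
play_rows(
  targets=[
    [[1, 0, 0.1, -0.05, 0, 0, 0], [1, 0, 0.1, -0.05, 0, 0, 0], [1, 0, 0, 0, 0, 0, 0]],
  ],
)

```text
clock: 8.2
ee_pos: [0.5317, -0.147, 0.0555]
ee_rot: [180.0, -0.0, 82.7]
contact_force: [1.1, -1.3, 0.4]
finger_gap: 0.002
```

Call:
play_rows(
  targets=[
    [[1, 0, 0.1, -0.05, 0, 0, 0], [1, 0, 0.1, 0, 0, 0, 0], [1, 0, 0, 0, 0, 0, 0]],
  ],
)

```text
clock: 8.5
ee_pos: [0.5317, -0.1456, 0.0551]
ee_rot: [180.0, 0.1, 82.7]
contact_force: [0.7, -4.6, -1.2]
finger_gap: 0.001
```

Call:
play_rows(
  targets=[
    [[1, 0.1, 0.1, 0, 0, 0, 0], [1, 0, 0.05, 0, 0, 0, 0], [1, 0, 0, 0, 0, 0, 0]],
  ],
)

```text
clock: 8.8
ee_pos: [0.532, -0.1439, 0.0548]
ee_rot: [-180.0, 0.0, 82.6]
contact_force: [0.5, -4.6, -2.1]
finger_gap: 0.002
```

Call:
play_rows(
  targets=[
    [[1, 0, 0.07, 0, 0, 0, 0], [1, 0, 0, 0, 0, 0, 0]],
  ],
)

```text
clock: 9.0
ee_pos: [0.5322, -0.1427, 0.0549]
ee_rot: [-180.0, -0.0, 82.7]
contact_force: [0.4, -4.0, -1.6]
finger_gap: -0.003
```

Call:
play_rows(
  targets=[
    [[1, 0, 0.07, 0, 0, 0, 0], [1, 0, 0, 0, 0, 0, 0]],
  ],
)

```text
clock: 9.2
ee_pos: [0.5323, -0.142, 0.0549]
ee_rot: [-180.0, -0.0, 82.7]
contact_force: [-1.2, -3.4, -0.9]
finger_gap: 0.001
```

Call:
play_rows(
  targets=[
    [[1, 0, 0.07, 0, 0, 0, 0], [1, 0, 0, 0, 0, 0, 0]],
  ],
)

```text
clock: 9.4
ee_pos: [0.5323, -0.1419, 0.0549]
ee_rot: [-180.0, 0.1, 82.7]
contact_force: [-1.2, -5.3, -2.5]
finger_gap: -0.002
```

Call:
play_rows(
  targets=[
    [[1, 0, 0.05, 0, 0, 0, 0], [1, 0, 0, 0, 0, 0, 0]],
  ],
)

```text
clock: 9.6
ee_pos: [0.5323, -0.1418, 0.0549]
ee_rot: [-180.0, 0.1, 82.6]
contact_force: [-0.7, -6.5, -2.9]
finger_gap: -0.001
```

Call:
play_rows(
  targets=[
    [[1, 0, 0.05, 0, 0, 0, 0], [1, 0, 0, 0, 0, 0, 0]],
  ],
)

```text
clock: 9.8
ee_pos: [0.5323, -0.1417, 0.0549]
ee_rot: [-180.0, 0.1, 82.6]
contact_force: [-1.0, -9.3, -4.0]
finger_gap: 0.002
```

Call:
play_rows(
  targets=[
    [[1, 0, 0.05, 0, 0, 0, 0], [1, 0, 0, 0, 0, 0, 0]],
  ],
)

```text
clock: 10.0
ee_pos: [0.5323, -0.1415, 0.055]
ee_rot: [-180.0, 0.2, 82.6]
contact_force: [-1.1, -11.1, -3.6]
finger_gap: 0.002
```

Call:
play_rows(
  targets=[
    [[1, 0, 0.05, 0, 0, 0, 0], [1, 0, 0, 0, 0, 0, 0]],
  ],
)

```text
clock: 10.2
ee_pos: [0.5323, -0.1415, 0.0549]
ee_rot: [-180.0, 0.2, 82.6]
contact_force: [-1.6, -12.7, -5.4]
finger_gap: -0.001
```

Call:
play_rows(
  targets=[
    [[1, 0, 0.05, 0, 0, 0, 0], [1, 0, 0, 0, 0, 0, 0]],
  ],
)

```text
clock: 10.4
ee_pos: [0.5323, -0.1414, 0.0549]
ee_rot: [-180.0, 0.3, 82.6]
contact_force: [-1.9, -14.3, -5.3]
finger_gap: -0.003
```

Call:
play_rows(
  targets=[
    [[1, 0, -0.3, 0, 0, 0, 0], [1, 0, -0.7, 0, 0, 0, 0], [1, -0.2, -2.0, 0.5, 0, 0, 0], [1, 0, 0, 4.5, 0, 0, 0], [1, 0, 0, 4.0, 0, 0, 0]],
  ],
)

```text
clock: 10.9
ee_pos: [0.5298, -0.1688, 0.1458]
ee_rot: [-179.9, -0.1, 82.6]
contact_force: [0.8, -1.0, 0.2]
finger_gap: -0.003
```

Call:
play_rows(
  targets=[
    [[1, 0.5, 4.8, 0, 0, 0, 0], [1, 0.5, 4.8, 0, 0, 0, 0], [1, 0.5, 4.8, 0, 0, 0, 0], [1, 0.5, 4.8, 0, 0, 0, 0], [1, 0.6, 4.8, 0, 0, 0, 0]],
  ],
)

```text
clock: 11.4
ee_pos: [0.5563, 0.0733, 0.1453]
ee_rot: [-180.0, -0.1, 82.7]
contact_force: [1.0, -0.1, 0.0]
finger_gap: -0.003
```

Call:
play_rows(
  targets=[
    [[1, 0.6, 4.7, 0, 0, 0, 0], [1, 0, 0, 0, 0, 0, 0]],
  ],
)

```text
clock: 11.6
ee_pos: [0.5625, 0.1237, 0.1451]
ee_rot: [180.0, -0.2, 83.0]
contact_force: [0.9, -0.5, 0.1]
finger_gap: 0.002
```

```bash
python3 - <<'E'
from h import *
print(ctrl.state()["ee_pos"])
c={n:capture(n) for n in("side","top")}
a=cv2.resize(c["top"]["color"][180:290,300:450],None,fx=2.8,fy=2.8,interpolation=cv2.INTER_CUBIC)
b=cv2.resize(c["side"]["color"][200:290,255:365],None,fx=3.4,fy=3.4,interpolation=cv2.INTER_CUBIC)
H=max(a.shape[0],b.shape[0]);o=np.zeros((H,a.shape[1]+b.shape[1],3),np.uint8);o[:a.shape[0],:a.shape[1]]=a;o[:b.shape[0],a.shape[1]:]=b
print(o.shape);cv2.imwrite("pics/m2.png",o)
E
```

```text
[0.56246189 0.12370009 0.14509996]
(308, 794, 3)
```

View pics/m2.png

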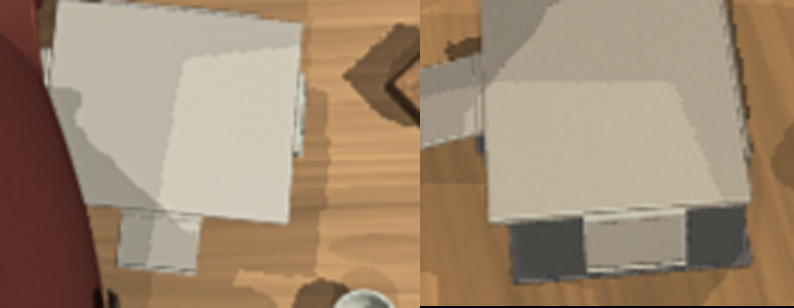

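The right flap stays down against the wall (edge-on at about (300,115) top, facing at (635,240) side). The left flap uses the same sequence.

Call:
play_rows(
  targets=[
    [[1, 0, -0.6, -2, 0, 0, 0], [1, 0, 0, -2, 0, 0, 0], [1, 0, 0, -1.5, 0, 0, 0], [1, 0, -0.1, -1.2, 0, 0, 0], [1, -0.1, -0.25, -0.5, 0, 0, 0]],
  ],
)

```text
clock: 12.2
ee_pos: [0.5612, 0.1076, 0.0721]
ee_rot: [-179.9, -0.0, 82.6]
contact_force: [1.1, 0.9, 0.9]
finger_gap: 0.0
```

Call:
play_rows(
  targets=[
    [[1, 0, -0.25, -0.5, 0, 0, 0], [1, 0, -0.35, -0.4, 0, 0, 0], [1, -0.1, -0.4, -0.4, 0, 0, 0], [1, 0, 0, 0, 0, 0, 0]],
  ],
)

```text
clock: 12.6
ee_pos: [0.5605, 0.0979, 0.0598]
ee_rot: [180.0, 0.0, 82.6]
contact_force: [1.2, -0.3, -0.5]
finger_gap: 0.002
```

Call:
play_rows(
  targets=[
    [[1, 0, -0.2, -0.15, 0, 0, 0], [1, 0, -0.2, -0.1, 0, 0, 0], [1, -0.1, -0.2, -0.1, 0, 0, 0], [1, 0, 0, 0, 0, 0, 0]],
  ],
)

```text
clock: 13.0
ee_pos: [0.5597, 0.0923, 0.0566]
ee_rot: [180.0, -0.0, 82.7]
contact_force: [-0.3, 0.6, 0.9]
finger_gap: 0.002
```

Call:
play_rows(
  targets=[
    [[1, 0, -0.1, -0.1, 0, 0, 0], [1, 0, -0.1, -0.05, 0, 0, 0], [1, 0, 0, 0, 0, 0, 0]],
  ],
)

```text
clock: 13.3
ee_pos: [0.5596, 0.0908, 0.0552]
ee_rot: [180.0, -0.0, 82.7]
contact_force: [0.6, 3.3, 2.9]
finger_gap: -0.0
```

Call:
play_rows(
  targets=[
    [[1, 0, -0.1, 0, 0, 0, 0], [1, 0, -0.07, 0, 0, 0, 0], [1, 0, 0, 0, 0, 0, 0]],
  ],
)

```text
clock: 13.6
ee_pos: [0.5593, 0.0887, 0.0548]
ee_rot: [-180.0, 0.0, 82.7]
contact_force: [0.2, 3.3, -1.0]
finger_gap: 0.002
```

Call:
play_rows(
  targets=[
    [[1, 0, -0.07, 0, 0, 0, 0], [1, 0, -0.07, 0, 0, 0, 0], [1, 0, 0, 0, 0, 0, 0]],
  ],
)

```text
clock: 13.9
ee_pos: [0.5592, 0.0878, 0.0547]
ee_rot: [-180.0, -0.1, 82.7]
contact_force: [1.2, 7.4, -2.2]
finger_gap: -0.001
```

Call:
play_rows(
  targets=[
    [[1, 0, -0.05, 0, 0, 0, 0], [1, 0, 0, 0, 0, 0, 0]],
  ],
)

```text
clock: 14.1
ee_pos: [0.5592, 0.0878, 0.0547]
ee_rot: [-180.0, -0.1, 82.7]
contact_force: [1.6, 7.3, -2.9]
finger_gap: 0.001
```

Call:
play_rows(
  targets=[
    [[1, 0, -0.05, 0, 0, 0, 0], [1, 0, 0, 0, 0, 0, 0]],
  ],
)

```text
clock: 14.3
ee_pos: [0.5592, 0.0876, 0.0547]
ee_rot: [-180.0, -0.1, 82.7]
contact_force: [1.2, 9.2, -3.4]
finger_gap: 0.0
```

Call:
play_rows(
  targets=[
    [[1, 0, -0.05, 0, 0, 0, 0], [1, 0, 0, 0, 0, 0, 0]],
  ],
)

```text
clock: 14.5
ee_pos: [0.5592, 0.0875, 0.0547]
ee_rot: [-179.9, -0.2, 82.7]
contact_force: [1.0, 10.8, -3.6]
finger_gap: -0.004
```

Call:
play_rows(
  targets=[
    [[1, 0, -0.05, 0, 0, 0, 0], [1, 0, 0, 0, 0, 0, 0]],
  ],
)

```text
clock: 14.7
ee_pos: [0.5592, 0.0874, 0.0547]
ee_rot: [-179.9, -0.2, 82.7]
contact_force: [0.2, 12.9, -3.0]
finger_gap: -0.0
```

Call:
play_rows(
  targets=[
    [[1, 0, -0.05, 0, 0, 0, 0], [1, 0, 0, 0, 0, 0, 0]],
  ],
)

```text
clock: 14.9
ee_pos: [0.5591, 0.0873, 0.0547]
ee_rot: [-179.9, -0.3, 82.8]
contact_force: [1.1, 15.3, -3.8]
finger_gap: -0.0
```

Call:
play_rows(
  targets=[
    [[1, 0, 0.3, 0, 0, 0, 0], [1, 0, 0.7, 0, 0, 0, 0], [1, 0.2, 2.0, 0.5, 0, 0, 0], [1, 0, 0, 4.5, 0, 0, 0], [1, 0, 0, 4.0, 0, 0, 0]],
  ],
)

```text
clock: 15.4
ee_pos: [0.5606, 0.115, 0.1457]
ee_rot: [-179.9, 0.1, 82.7]
contact_force: [0.4, 0.5, 0.6]
finger_gap: -0.0
```

Call:
play_rows(
  targets=[
    [[1, -1.3, -1.2, 0, 0, 0, 0.143], [1, -1.3, -1.2, 0, 0, 0, 0.143], [1, -1.3, -1.2, 0, 0, 0, 0.143], [1, -1.3, -1.2, 0, 0, 0, 0.143], [1, -1.3, -1.2, 0, 0, 0, 0.143]],
  ],
)

```text
clock: 15.9
ee_pos: [0.4957, 0.0541, 0.1451]
ee_rot: [-180.0, 0.1, 123.9]
contact_force: [0.1, 0.0, -0.5]
finger_gap: -0.002
```

Call:
play_rows(
  targets=[
    [[1, -1.4, -1.2, 0, 0, 0, 0.143], [1, -1.4, -1.2, 0, 0, 0, 0.143], [1, -1.4, -1.2, 0, 0, 0, 0.143], [1, -1.4, -1.2, 0, 0, 0, 0.143], [1, -1.4, -1.2, 0, 0, 0, 0.143]],
  ],
)

```text
clock: 16.4
ee_pos: [0.4256, -0.0059, 0.1451]
ee_rot: [-179.9, -0.0, 164.9]
contact_force: [0.3, -0.0, -0.4]
finger_gap: -0.002
```

Call:
play_rows(
  targets=[
    [[1, -1.4, -1.2, 0, 0, 0, 0.143], [1, 0, 0, 0, 0, 0, 0]],
  ],
)

```text
clock: 16.6
ee_pos: [0.4108, -0.0181, 0.145]
ee_rot: [-179.9, -0.1, 172.9]
contact_force: [-0.1, 0.2, 0.3]
finger_gap: -0.0
```

```bash
python3 - <<'E'
from h import *
s=ctrl.state();print(s["ee_pos"],s["ee_rot"])
c={n:capture(n) for n in("side","top")}
a=cv2.resize(c["top"]["color"][180:290,290:440],None,fx=2.8,fy=2.8,interpolation=cv2.INTER_CUBIC)
b=cv2.resize(c["side"]["color"][160:290,235:365],None,fx=2.8,fy=2.8,interpolation=cv2.INTER_CUBIC)
H=max(a.shape[0],b.shape[0]);o=np.zeros((H,a.shape[1]+b.shape[1],3),np.uint8);o[:a.shape[0],:a.shape[1]]=a;o[:b.shape[0],a.shape[1]:]=b
print(o.shape);cv2.imwrite("pics/m3.png",o)
E
```

```text
[ 0.41080532 -0.01806434  0.14500941] [-1.79927150e+02 -6.99633637e-02  1.72893877e+02]
(364, 784, 3)
```

View pics/m3.png

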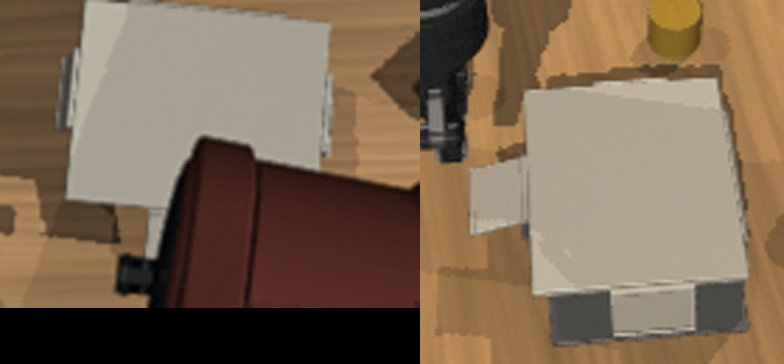

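Both side flaps stay down (edges at about (68,90) and (327,115) in the top crop). Only the front flap still sticks out, at about (495,195) in the side crop.

Call:
play_rows(
  targets=[
    [[1, 0.3, 0.6, -2, 0, 0, 0], [1, 0, 0, -2, 0, 0, 0], [1, 0, 0, -1.5, 0, 0, 0], [1, 0.1, 0, -1.2, 0, 0, 0], [1, 0.25, 0, -0.5, 0, 0, 0]],
  ],
)

```text
clock: 17.2
ee_pos: [0.4188, -0.0106, 0.072]
ee_rot: [-180.0, -0.1, 172.6]
contact_force: [-1.4, -0.7, 0.8]
finger_gap: -0.002
```

Call:
play_rows(
  targets=[
    [[1, 0.25, -0.1, -0.5, 0, 0, 0], [1, 0.35, 0, -0.4, 0, 0, 0], [1, 0.4, -0.1, -0.4, 0, 0, 0], [1, 0, 0, 0, 0, 0, 0]],
  ],
)

```text
clock: 17.6
ee_pos: [0.4297, -0.0132, 0.0598]
ee_rot: [180.0, 0.0, 172.8]
contact_force: [0.1, 0.2, 0.9]
finger_gap: -0.001
```

Call:
play_rows(
  targets=[
    [[1, 0.2, 0, -0.15, 0, 0, 0], [1, 0.2, 0, -0.1, 0, 0, 0], [1, 0.2, -0.1, -0.1, 0, 0, 0], [1, 0, 0, 0, 0, 0, 0]],
  ],
)

```text
clock: 18.0
ee_pos: [0.4351, -0.014, 0.0564]
ee_rot: [180.0, -0.0, 172.8]
contact_force: [-1.1, 0.2, -0.5]
finger_gap: -0.002
```

Call:
play_rows(
  targets=[
    [[1, 0.1, 0, -0.1, 0, 0, 0], [1, 0.1, 0, -0.05, 0, 0, 0], [1, 0, 0, 0, 0, 0, 0]],
  ],
)

```text
clock: 18.3
ee_pos: [0.4361, -0.014, 0.055]
ee_rot: [-180.0, -0.1, 172.8]
contact_force: [-6.1, 0.2, 7.9]
finger_gap: -0.002
```

Call:
play_rows(
  targets=[
    [[1, 0.1, 0, 0, 0, 0, 0], [1, 0.07, 0, 0, 0, 0, 0], [1, 0, 0, 0, 0, 0, 0]],
  ],
)

```text
clock: 18.6
ee_pos: [0.4364, -0.014, 0.0549]
ee_rot: [-180.0, -0.2, 172.8]
contact_force: [-9.4, -0.7, 12.9]
finger_gap: -0.0
```

Call:
play_rows(
  targets=[
    [[1, 0.07, 0, 0, 0, 0, 0], [1, 0.07, 0, 0, 0, 0, 0], [1, 0, 0, 0, 0, 0, 0]],
  ],
)

```text
clock: 18.9
ee_pos: [0.4366, -0.014, 0.0547]
ee_rot: [-179.9, -0.3, 172.8]
contact_force: [-13.8, -0.2, 16.1]
finger_gap: -0.0
```

The combined force is near the limit, so I'm backing off.

Call:
play_rows(
  targets=[
    [[1, -0.2, 0, 0.05, 0, 0, 0], [1, -0.1, 0, 0, 0, 0, 0], [1, 0, 0, 0, 0, 0, 0]],
  ],
)

```text
clock: 19.2
ee_pos: [0.4359, -0.014, 0.0553]
ee_rot: [-180.0, -0.1, 172.8]
contact_force: [-5.4, 0.0, 3.3]
finger_gap: 0.002
```

```bash
python3 - <<'E'
from h import *
c=capture("side"); b=cv2.resize(c["color"][180:280,240:320],None,fx=6,fy=6,interpolation=cv2.INTER_CUBIC)
cv2.imwrite("pics/m4.png",b)
E
```

```text
(no output)
```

View pics/m4.png

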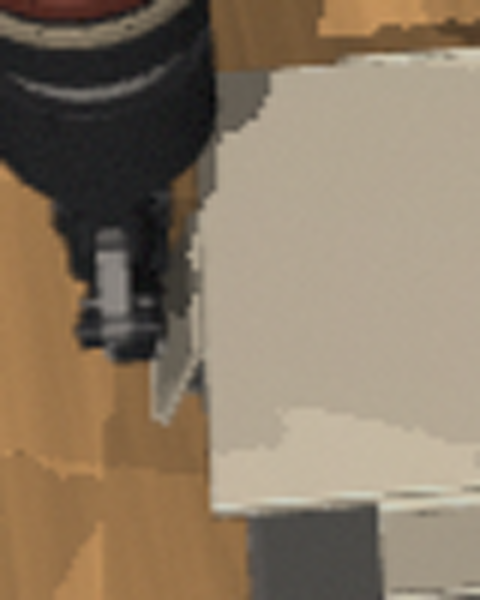

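Call:
play_rows(
  targets=[
    [[1, -0.3, 0, 0, 0, 0, 0], [1, -0.7, 0, 0, 0, 0, 0], [1, -2, 0, 0, 0, 0, 0], [1, -2, 0, 3, 0, 0, 0], [1, -2, 0, 3, 0, 0, 0]],
  ],
)

```text
clock: 19.75
ee_pos: [0.3657, -0.014, 0.1157]
ee_rot: [180.0, -0.1, 172.8]
contact_force: [0.4, 0.1, 0.9]
finger_gap: 0.001
```

Call:
play_rows(
  targets=[
    [[1, 0, -4.5, 2, 0, 0, 0], [1, 0, -4.5, 0, 0, 0, 0], [1, 0, -4.5, 0, 0, 0, 0], [1, 0, -4.5, 0, 0, 0, 0], [1, 0, -4.5, 0, 0, 0, 0]],
  ],
)

```text
clock: 20.25
ee_pos: [0.3669, -0.2413, 0.1359]
ee_rot: [-179.9, 0.1, 172.8]
contact_force: [0.4, -0.1, -0.8]
finger_gap: 0.002
```

```bash
python3 - <<'E'
from h import *
s=ctrl.state();print(s["ee_pos"],s["contact_force"])
c={n:capture(n) for n in("side","top")}
a=cv2.resize(c["top"]["color"][175:285,295:435],None,fx=3,fy=3,interpolation=cv2.INTER_CUBIC)
b=cv2.resize(c["side"]["color"][175:290,250:360],None,fx=3.3,fy=3.3,interpolation=cv2.INTER_CUBIC)
H=max(a.shape[0],b.shape[0]);o=np.zeros((H,a.shape[1]+b.shape[1],3),np.uint8);o[:a.shape[0],:a.shape[1]]=a;o[:b.shape[0],a.shape[1]:]=b
print(o.shape);cv2.imwrite("pics/m5.png",o)
E
```

```text
[ 0.36690874 -0.24129733  0.13586772] [ 0.44834481 -0.06391761 -0.79040537]
(380, 783, 3)
```

View pics/m5.png

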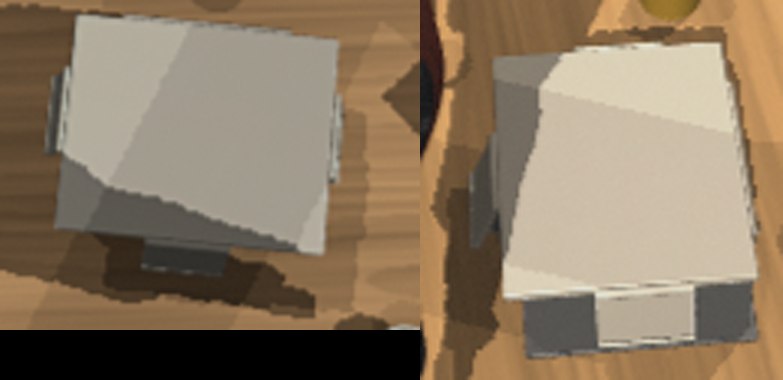

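The two side flaps stay down and the lid is flat. The front flap sticks out a little: its end edge is at about (143,268)–(222,275) in the top crop and (471,178)–(472,247) in the side crop. I'll measure its angle.

```bash
python3 - <<'E'
from h import *
c={n:capture(n) for n in("side","top")}; T,S=c["top"],c["side"]
t=lambda x,y:(295+(x+.5)/3-.5,175+(y+.5)/3-.5); s=lambda x,y:(250+(x-420+.5)/3.3-.5,175+(y+.5)/3.3-.5)
for a,b in [((222,275),(472,247)),((143,268),(471,178))]:
    P,e=tri(T,t(*a),S,s(*b)); r=-((P-[.5463,-.0276,0])[:2]@[.992,-.1253])-.087; print(P.round(4),round(e,4),"r",r,"phi",np.arctan2(.089-P[2],r))
E0=np.array([.5463,-.0276,0]);ex=np.array([.992,-.1253,0]);ey=np.array([.1253,.992,0])
for ph in (.8,.9,1.0,1.1,1.2,1.3):
    Q=[E0-ex*(.087+.044*np.cos(ph)+.002*np.sin(ph))+sg*.03*ey+[0,0,.089-.044*np.sin(ph)+.002*np.cos(ph)] for sg in(-1,1)]
    a=proj(T,Q);b=proj(S,Q); print(ph,((a+.5-[295,175])*3-.5).round().tolist(),((b+.5-[250,175])*3.3-.5+[420,0]).round().tolist())
b=cv2.resize(S["color"][205:265,255:295],None,fx=10,fy=10,interpolation=cv2.INTER_CUBIC);a=cv2.resize(T["color"][240:275,335:377],None,fx=9,fy=9,interpolation=cv2.INTER_CUBIC)
o=np.zeros((600,400+a.shape[1],3),np.uint8);o[:,:400]=b;o[:a.shape[0],400:]=a;cv2.imwrite("pics/m6.png",cv2.convertScaleAbs(o,alpha=1.8))
E
```

```text
[ 0.4397 -0.0441  0.0515] 0.0002 r 0.016720145894454544 phi 1.1514242557276155
[0.4467 0.0132 0.0479] 0.001 r 0.016906577397696965 phi 1.1801650304156175
0.8 [[222.0, 296.0], [139.0, 288.0]] [[447.0, 243.0], [446.0, 168.0]]
0.9 [[222.0, 292.0], [139.0, 283.0]] [[453.0, 245.0], [451.0, 170.0]]
1.0 [[222.0, 287.0], [139.0, 279.0]] [[458.0, 247.0], [457.0, 172.0]]
1.1 [[222.0, 282.0], [140.0, 274.0]] [[464.0, 249.0], [463.0, 174.0]]
1.2 [[222.0, 277.0], [140.0, 268.0]] [[471.0, 250.0], [469.0, 175.0]]
1.3 [[222.0, 271.0], [141.0, 263.0]] [[477.0, 251.0], [475.0, 176.0]]
```

View pics/m6.png

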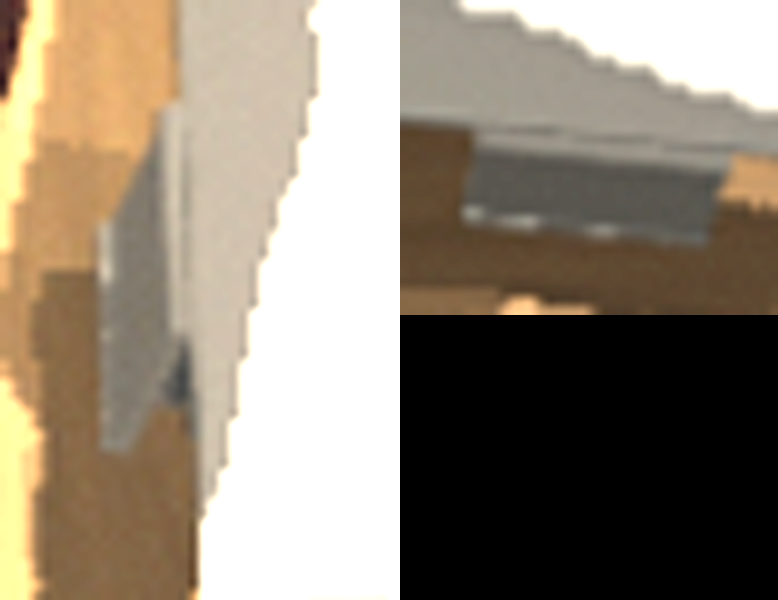

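The front flap rests at about 1.2 rad by itself in both views: the side-crop end edge at x≈471 and the top end edge at y≈268–275 match the 1.2 prediction. An unsnapped flap would be below 0.95, so it has snapped. I'm handing in.

```bash
python3 -c "
from rig import ctrl
print(ctrl.sign_off())"
```

```text
the job is handed in; nothing more can be done
None
```

I closed the lid slowly with the shut fingertips, finishing at about 8 N on the gasket. I then folded the right, left and front flaps in turn until each snapped under its catch, and handed in at about 20 s of the 64 s allowed.

**Last checks:**
- The lid looks flat in both cameras; I did not measure its final angle.
- The right and left flaps lie against the walls with the gripper away.
- The front flap stays by itself at about 1.15–1.2 rad. An unsnapped flap would be below 0.95, and the limit is 1.10, so the margin there is small.
- No contact with the things round the tub was seen or felt. I did not measure their positions again afterwards.
- The gripper was clear of everything at hand-in.

**Force:** the side flaps peaked at about 15–16 N. The front flap reached about 21 N for a moment because its pad stopped it earlier than the others did. That is above the 20 N asked for and just under the 22 N limit. I backed off at once, but the reading is noisy by about 1 N and comes only at the end of each move, so a brief higher peak can't be ruled out.

I also viewed 10 pictures, two more than planned but within the limit of 12.

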